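Open the latched parts cage

TASK

Open the small parts cage that has the yellow thumb lever: lift its latch bar out of the catch with the lever, swing the gate wide open towards the robot (at least 60 degrees), and let go so that it stays open. Leave the gate of the cage with the blue lever shut.

Things in the scene. Friction and masses are not known exactly. Their poses are not given: they have to be found in the camera images.
- cage_yellow: The cage to open: grey steel, 184 wide (y), 156 deep, 100 high, open on top, fixed to the bench, a tan jar with black cap inside (91 high, below the lever grip). Origin: centre of its underside; x points from its gate into the cage, y to the hinge side (left, seen from the front), z up. The gate's vertical hinge axis passes through x -70, y +70. The other cage is alike, with a blue lever. (mm)
- lever_yellow (a point): Middle of the grip of the yellow thumb lever, an upright plate 12 thick along its x, 30 wide along y, 46 tall; its top is 20 above this point. It stands on the steel latch bar on the gate's front. Shut: at x -82, y -35, z 140 of the cage, axes as the cage's, 42 above the gate's top (fingers fit over the gate). The bar pivots about x, 70 towards the hinge from this point and 55 below it. (mm)
- latch_yellow (a joint): Turn of the yellow-lever latch bar, rad: 0 down in its catch, where its own weight brings it; 0.35 fully raised. Its far end lies behind a steel lip on the right post and clears it from about 0.11 rad (lever raised 8 mm); raising the lever 15 mm (0.21 rad) is ample, 24 mm is the stop. It falls back when let go.
- gate_yellow (a joint): Opening of the yellow-lever cage's gate, rad: 0 shut, growing to 1.7 as it swings out of the front towards the robot, clockwise from above, about its left edge. Grey bars, 140 mm wide, 98 mm high. Turns with light friction, stays where left. The latch holds it shut with about 0.03 rad of play.
- gate_blue (a joint): The same for the gate of the other cage, which has a blue thumb lever and a carton inside. The two cages may stand either way round, 0.22 m or more between centres. To be left shut.

How it is judged:
On the way:
1. the yellow-lever latch bar is lifted clear of its catch (more than 0.12 rad) while its gate is still shut (less than 0.1 rad) (value of joint latch_yellow above 0.12 rad and value of joint gate_yellow below 0.1 rad), for 0.1 s.
At the end, for the whole second after the job is handed in: The gate of the yellow-lever cage stands still, open by at least 0.96 rad (55 degrees), and the gate of the blue-lever cage is shut (less than 0.1 rad) (value of joint gate_yellow above 0.96 rad and velocity of joint gate_yellow between -0.1 and 0.1 rad/s and value of joint gate_blue below 0.1 rad); the robot touches nothing.
It fails at once if the gate of the blue-lever cage is opened (0.1 rad or more) (value of joint gate_blue above 0.1 rad).
It also fails if it takes over 35 s, if anything falls off the work surface, if the arm or the gripper's body presses on something with over 40 N, if the wrist force passes 120 N, or if a joint passes its speed limit or range.

ROBOT

A 6-joint arm with a two-finger parallel gripper is mounted at the origin on a cart in front of the work surface, level with it; the furniture and walls round the work are solid. World frame = base frame: x ahead of the robot, y to its left, z up, the work surface at z = 0. Lengths are in m, angles in rad, forces in N, time in s.
With the tool pointing down it reaches from about 0.275 to 0.975 m from the base axis. Payload 8.4 kg.
Tool frame: the origin (TCP) lies on the centre line of the jaws, within the pads' length; the fingertips stand 14 mm ahead of it and the grasp point (between the pads) lies 5 mm behind it (tips_ahead is the z of the fingertips in the tool frame, in m); z points along the fingers, y is the line along which they close (so a half turn about z gives the same grasp; the last joint's range is limited). The gripper opens to 92 mm and grips with 3 to 60 N. Pads are 20 mm wide; open, the fingers measure 128 mm over their backs; the gripper's body (75 mm by 189 mm) begins 69 mm behind the grasp point.
Start: joints at [-1.331, 0.353, 1.633, -0, 1.155, -0.002], TCP at [0.15, -0.607, 0.229] pointing down, gripper open.
Joint ranges: [-2.63, 2.63], [-0.92, 2.1], [0.06, 2.66], [-1.3, 4.44], [0, 2.69], [-3.02, 3.02]. Speed limits (rad/s): [2.22, 2.22, 2.79, 3.14, 3.14, 3.14].

INTERFACE

Orientations are given as a unit quaternion [x, y, z, w].
In Python, from plant import get_obs, read_camera, get_calibration, sign_off, boxes_of, cut_out, landmark_of, tips_ahead gives the robot as it stands. The module is installed in compiled form; this text tells all that it offers.
- The arm moves only by the tool jog_arm, never from a script. Its argument "targets" is a list of rows, each a list of 4 numbers: the shift along the world's x, y, z in mm, then the turn about the world's z in degrees. A call has 1 to 10 rows; each row is the pose to reach, as a shift and turn from the pose commanded when the call began; what a row does not reach only later rows make up. A row lasts 1/12 s, in which the tool goes at most 41.7 mm and 7.16 degrees, less where a joint would pass 70% of its speed; a pose out of reach is approached as far as the arm can. A call with a gripper value outside its range is refused whole. "claw" is the finger opening in mm, from 0 to 91.9, set as the call begins (left out, the last holds). The fingers move at their own pace and stop on an object; "newtons" is the grip in N (left out, the last holds). Time passes only in rows, so rows that repeat a pose let the fingers close. It gives the time, the measured TCP pose, the force, the opening and the grip force at its end, in the units of the state.
- get_obs(): the state, without advancing time (a new reading comes with each control period).
- read_camera(name): name is "scene" or "top"; returns (picture, depth): 384x512x3 uint8, blue, green, red; 384x512 float32, m along the optical axis (not along the pixel's ray), 0 where there is no reading.
- get_calibration(name): a dict with "fov_y" (degrees; the focal length in pixels is half the picture's height over the tangent of half this angle, whatever the lens; pixels are square), "cx", "cy" (the principal point, pixels), "distortion" ([k1, k2, p1, p2, k3] as OpenCV has them; the pictures are not rectified), "origin" and "orientation" of the camera in the world. Camera axes: x right, y down, z forward; pixel columns grow to the right and rows downward; lengths in m; the calibration is good to about 2 mm. A picture is of the moment at which its call begins. get_calibration takes no time and is no camera call.
- sign_off(): hands the job in; it is judged then, once.
Trained networks look in the newest picture that a camera, given by its name, has taken for a name from the list of things; names that differ only in an ending like _2 or _b are one class to them, and where a whole thing is asked for, a point or a joint stands for the part that bears it (a point fixed in the world has none). Each returns a list of dicts, best first, with "score" (0 to 1); they miss things now and then, are a little off and sometimes report something else, mostly with a low value. They report only what shows in the picture. A call takes as long as a camera call.
- boxes_of(thing, camera): "position" ([row, column] in pixels, amid what is visible of it).
- cut_out(thing, camera): "region" (384x512 bool, what is visible of it) and "position" ([row, column] in pixels, amid what is visible of it).
- landmark_of(thing, camera): "position" ([row, column] in pixels: a listed point, or the origin of a listed thing).
The state is a dict: "time_s": time; "q": joint angles; "qd": joint speeds; "joint_efforts": joint torques, N m; "ee_pos": TCP position; "ee_rot": TCP orientation; "force": force on the tool from outside, world axes, zero at the start; "ft_torque": the same for the moment, N m; "finger_gap": finger opening in m; "grip_force": force on a finger pad.
Only numpy, scipy, OpenCV 4.12 (cv2) and the standard library are available. Lean on these libraries where they do the work, as an engineer would, in place of code of your own. Each camera call takes 0.05 s, during which the arm holds its last target. There are 200 camera calls.

## Working session

There is one attempt and no reset: what is moved stays moved. The work goes in short steps, Python scripts to look and compute and a tool call to move; the robot and the scene stay as the last step left them, time stands still between calls to the robot, and variables do not carry over. Pictures are saved under pics/ and viewed, at most 10 in all, crops included, and the job is handed in when it is done.

Besides the shell and the picture viewer there is one more tool, called in YAML: its name, and indented under it one key for each argument. jog_arm: Moves the arm, as the interface text tells. Its arguments: {"type":"object","properties":{"targets":{"type":"array"},"claw":{"type":"number"},"newtons":{"type":"number"}},"required":["targets"]}

```bash
mkdir -p pics
cat > h.py <<'E'
import numpy as np, cv2
from scipy.spatial.transform import Rotation as R
from plant import *
def K(n):
    c=get_calibration(n); f=192/np.tan(np.radians(c["fov_y"])/2)
    return c,np.array([[f,0,c["cx"]],[0,f,c["cy"]],[0,0,1.]]),np.array(c["distortion"],float)
def world(n,rc,d):
    c,k,D=K(n); rc=np.atleast_2d(rc).astype(float)
    u=cv2.undistortPoints(rc[:,None,::-1].copy(),k,D)[:,0]
    p=np.c_[u,np.ones(len(u))]*np.reshape(d,(-1,1))
    return R.from_quat(c["orientation"]).apply(p)+np.array(c["origin"])
E
python3 - <<'E'
from h import *
np.set_printoptions(precision=3,suppress=True)
for n in("scene","top"):
    im,d=read_camera(n); cv2.imwrite(f"pics/{n}1.png",im); np.save(f"{n}.npy",d)
    print(n,get_calibration(n)["origin"])
    for r in landmark_of("lever_yellow",n)[:2]:
        i,j=np.round(r["position"]).astype(int); print("lm",r["position"],r["score"],world(n,r["position"],d[i,j]))
    for r in cut_out("lever_yellow",n)[:2]:
        m=r["region"]&(d>0); pts=world(n,np.argwhere(m),d[m]); print("cut",r["score"],r["position"],m.sum(),np.percentile(pts,[5,50,95],axis=0))
    for r in landmark_of("cage_yellow",n)[:2]: print("cage",r)
print(get_obs())
E
```

```text
scene [-0.007 -0.465  0.525]
lm [208.4, 326.3] 0.75 [[ 0.612 -0.281  0.143]]
cut 0.59 [221.8, 328.6] 761 [[ 0.606 -0.327  0.081]
 [ 0.613 -0.284  0.093]
 [ 0.624 -0.222  0.157]]
cage {'position': [243.7, 329.0], 'score': 0.74}
top [ 0.492 -0.078  1.199]
lm [202.9, 330.9] 0.67 [[ 0.613 -0.29   0.155]]
cut 0.85 [204.3, 321.4] 259 [[ 0.608 -0.326  0.084]
 [ 0.619 -0.274  0.092]
 [ 0.631 -0.214  0.159]]
{'time_s': 0.4, 'q': array([-1.331,  0.353,  1.633, -0.   ,  1.155, -0.002]), 'qd': array([ 0.001, -0.002, -0.003, -0.001,  0.001, -0.001]), 'joint_efforts': array([  0.   , -59.316, -33.416,   0.07 ,   0.018,  -0.   ]), 'ee_pos': array([ 0.15 , -0.607,  0.228]), 'ee_rot': array([ 0.993,  0.121, -0.   , -0.   ]), 'force': array([ 0.528, -0.094,  0.191]), 'ft_torque': array([ 0.018, -0.026, -0.019]), 'grip_force': 0.0, 'finger_gap': 0.09197542587791167}
```

View pics/scene1.png

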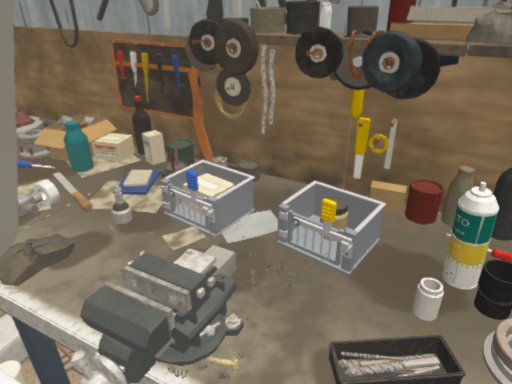

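View pics/top1.png

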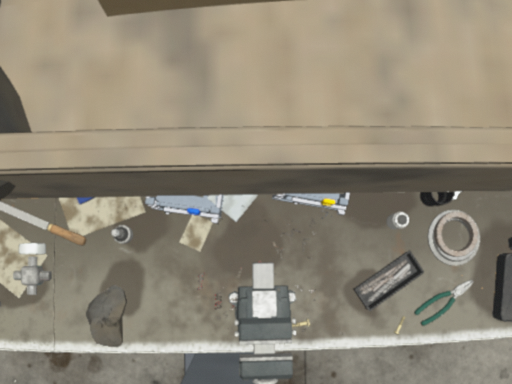

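Run:
```python
from h import *
np.set_printoptions(precision=4,suppress=True)
for n in("scene","top"):
    im=cv2.imread(f"pics/{n}1.png"); d=np.load(f"{n}.npy")
    hsv=cv2.cvtColor(im,cv2.COLOR_BGR2HSV)
    m=cv2.inRange(hsv,(20,110,80),(35,255,255))>0; m&=d>0
    rc=np.argwhere(m); p=world(n,rc,d[m]); s=(p[:,2]>.115)&(p[:,2]<.175)&(p[:,0]>.4)
    print(n,s.sum(),rc[s].min(0),rc[s].max(0),np.percentile(p[s],[2,10,50,90,98],axis=0))
    t=s&(p[:,2]>.152); 
    if t.sum()>4: print("top",t.sum(),p[t].mean(0),p[t].min(0),p[t].max(0))
    # gate/bar front lines: steel bar pts
    r=cut_out("latch_yellow",n)
    if r:
        mm=r[0]["region"]&(d>0);q=world(n,np.argwhere(mm),d[mm]); b=(q[:,2]>.07)&(q[:,2]<.11)
        q=q[b]; e=np.linalg.svd(q[:,:2]-np.median(q[:,:2],axis=0))[2][0]; print("bar",b.sum(),e,np.degrees(np.arctan2(-e[0]*np.sign(e[1]),abs(e[1]))),q[q[:,1].argmin()],q[q[:,1].argmax()])
```

```text
scene 659 [135 321] [222 387] [[ 0.6088 -0.3221  0.1191]
 [ 0.6101 -0.3035  0.1268]
 [ 0.9449 -0.2808  0.1483]
 [ 0.9578 -0.2525  0.1663]
 [ 0.9618 -0.2418  0.1736]]
top 261 [ 0.8468 -0.2784  0.1616] [ 0.6074 -0.3262  0.152 ] [ 0.9636 -0.2384  0.1749]
bar 522 [0.2093 0.9778] -12.08201934120609 [ 0.6023 -0.3378  0.0912] [ 0.6249 -0.2067  0.0875]
top 79 [199 321] [205 334] [[ 0.6105 -0.2967  0.1292]
 [ 0.6114 -0.2929  0.1371]
 [ 0.6153 -0.2823  0.1556]
 [ 0.6218 -0.2718  0.1598]
 [ 0.6226 -0.2698  0.1623]]
top 57 [ 0.6172 -0.284   0.1573] [ 0.6109 -0.2974  0.1527] [ 0.6227 -0.2709  0.1627]
bar 159 [0.1783 0.984 ] -10.268091926699054 [ 0.6077 -0.3358  0.0888] [ 0.6321 -0.2087  0.0894]
```

The pictures show the yellow lever at about (row 205, col 328) in both views, with the yellow cage on the right and the blue one on the left. A shelf and a vise are nearby. I'll check clearances and work out the swing path next.

Run:
```python
from h import *
np.set_printoptions(precision=3,suppress=True)
d=np.load("top.npy")
rc=np.argwhere(d>0); p=world("top",rc,d[d>0]); 
s=(rc[:,0]>175)&(rc[:,0]<195)&(rc[:,1]>250)&(rc[:,1]<400)&(p[:,2]>.2); print("shelf",s.sum(),p[s].min(0),p[s].max(0))
s=(p[:,0]>.2)&(p[:,0]<.56)&(p[:,1]>-.45)&(p[:,1]<.05)&(p[:,2]>.02)&(p[:,2]<.5);print("vise etc",p[s].min(0),p[s].max(0))
for y in np.arange(-.45,.05,.05):
    q=p[s&(p[:,1]>y)&(p[:,1]<y+.05)]
    if len(q): print(round(y,2),q.min(0),q.max(0))
yaw=np.radians(-11.5); L0=np.array([.6165,-.2835])
def rot(a): return np.array([[np.cos(a),-np.sin(a)],[np.sin(a),np.cos(a)]])
H=L0+rot(yaw)@[12,105]/np.array(1000.)
print("hinge",H)
start=np.array([.15,-.607])
phi=.25; r=np.array([-70,55]); lift=rot(-phi)@r-r; print("lift yz",lift, (L0-start)*1000)
for a in range(0,85,7):
    v=rot(np.radians(-a)+yaw)@(np.array([-12,-105+lift[0]]))
    print(a,((H-L0)*1000+v))
```

```text
shelf 2648 [ 0.537 -0.197  0.867] [ 0.538 -0.084  0.945]
vise etc [ 0.207 -0.45   0.02 ] [ 0.557 -0.046  0.157]
-0.45 [ 0.345 -0.45   0.02 ] [ 0.455 -0.4    0.041]
-0.4 [ 0.356 -0.399  0.02 ] [ 0.423 -0.367  0.041]
-0.25 [ 0.316 -0.25   0.02 ] [ 0.557 -0.201  0.032]
-0.2 [ 0.207 -0.2    0.022] [ 0.476 -0.15   0.155]
-0.15 [ 0.207 -0.15   0.059] [ 0.477 -0.1    0.157]
-0.1 [ 0.207 -0.1    0.02 ] [ 0.421 -0.05   0.156]
-0.05 [ 0.384 -0.048  0.032] [ 0.387 -0.046  0.039]
hinge [ 0.649 -0.183]
lift yz [15.783 15.608] [466.5 323.5]
0 [ 3.147 15.466]
7 [-6.996 19.701]
14 [-16.547  25.14 ]
21 [-25.364  31.703]
28 [-33.316  39.291]
35 [-40.283  47.791]
42 [-46.163  57.078]
49 [-50.867  67.012]
56 [-54.325  77.444]
63 [-56.486  88.221]
70 [-57.318  99.181]
77 [-56.807 110.16 ]
84 [-54.963 120.995]
```

jog_arm:
  targets:
    - [15, 10, 20, 2]
    - [42, 29, 40, 7]
    - [74, 51, 40, 13]
    - [106, 74, 40, 20]
    - [138, 96, 40, 26]
    - [170, 118, 40, 33]
    - [202, 140, 40, 39]
    - [234, 162, 40, 46]
    - [266, 185, 40, 52]
    - [298, 207, 40, 59]
  claw: 70

```text
time_s: 1.33
ee_pos: [0.449, -0.3984, 0.2688]
ee_rot: [0.803, 0.596, 0.0, 0.0]
force: [0.9, -0.3, 0.1]
finger_gap: 0.0705
grip_force: 0.0
```

jog_arm:
  targets:
    - [32, 22, 0, 3]
    - [62, 43, 0, 6]
    - [92, 64, 0, 6]
    - [120, 83, 0, 6]
    - [144, 100, 0, 6]
    - [160, 111, 0, 6]
    - [168, 117, 0, 6]
    - [168, 117, -20, 6]
    - [168, 117, -40, 6]
    - [168, 117, -40, 6]

```text
time_s: 2.17
ee_pos: [0.6134, -0.2821, 0.2247]
ee_rot: [0.772, 0.635, -0.001, -0.003]
force: [-1.3, 0.4, -0.7]
finger_gap: 0.0701
grip_force: 0.0
```

Run:
```python
from h import *
np.set_printoptions(precision=4,suppress=True)
o=get_obs();print(o["time_s"],o["ee_pos"],o["ee_rot"],o["q"],np.degrees(R.from_quat(o["ee_rot"]).as_matrix()[:2,1]@[1,0]),R.from_quat(o["ee_rot"]).as_matrix()[:,1])
im,d=read_camera("scene"); cv2.imwrite("pics/s2.png",cv2.resize(im[120:300,230:430],None,fx=3,fy=3))
hsv=cv2.cvtColor(im,cv2.COLOR_BGR2HSV); m=(cv2.inRange(hsv,(20,110,80),(35,255,255))>0)&(d>0)
p=world("scene",np.argwhere(m),d[m]); s=(p[:,2]>.115)&(p[:,2]<.175)&(p[:,0]>.55)&(p[:,0]<.68); print(s.sum(),np.percentile(p[s],[2,50,98],axis=0))
```

```text
2.1667 [ 0.6134 -0.2821  0.2247] [ 0.7724  0.6351 -0.0014 -0.0026] [-0.4331  0.437   1.516  -0.0003  1.1945 -0.2386] 56.215543303191055 [ 0.9811 -0.1932 -0.0059]
307 [[ 0.6083 -0.2981  0.1167]
 [ 0.6115 -0.2854  0.1405]
 [ 0.618  -0.2702  0.16  ]]
```

View pics/s2.png

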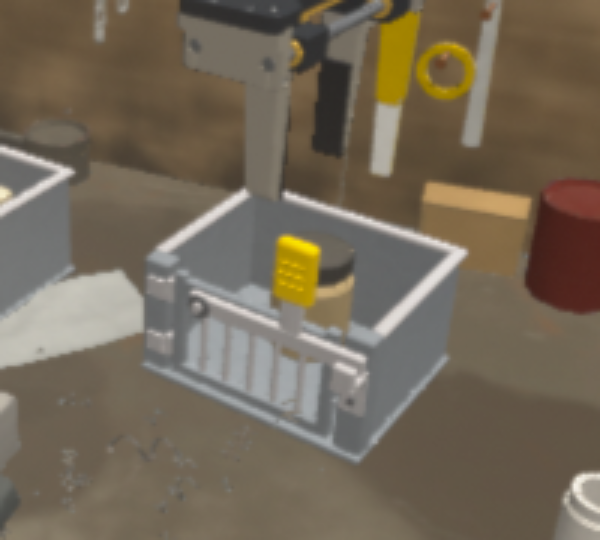

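The open fingers straddle the lever, seen at about (270, 297) in the crop. I'll descend and grip.

jog_arm:
  targets:
    - [1, -1, -20, 0]
    - [1, -1, -45, 0]
    - [1, -1, -68, 0]
    - [1, -1, -85, 0]
    - [1, -1, -94, 0]
    - [1, -1, -94, 0]
    - [1, -1, -94, 0]

```text
time_s: 2.8
ee_pos: [0.6169, -0.2844, 0.1356]
ee_rot: [0.773, 0.635, 0.0, 0.0]
force: [0.8, 0.1, 0.2]
finger_gap: 0.0703
grip_force: 0.0
```

jog_arm:
  targets:
    - [0, 0, 0, 0]
    - [0, 0, 0, 0]
    - [0, 0, 0, 0]
    - [0, 0, 0, 0]
    - [0, 0, 0, 0]
    - [0, 0, 0, 0]
    - [0, 0, 0, 0]
    - [0, 0, 0, 0]
  claw: 0
  newtons: 15

```text
time_s: 3.47
ee_pos: [0.6167, -0.2838, 0.1346]
ee_rot: [0.772, 0.635, -0.0, -0.0]
force: [0.6, 0.3, 0.1]
finger_gap: 0.0187
grip_force: 0.0
```

jog_arm:
  targets:
    - [0, 0, 0, 0]
    - [0, 0, 0, 0]
    - [0, 0, 0, 0]
    - [0, 0, 0, 0]
  newtons: 25

```text
time_s: 3.8
ee_pos: [0.6169, -0.2838, 0.1346]
ee_rot: [0.772, 0.635, 0.0, 0.0]
force: [1.9, 0.3, -1.2]
finger_gap: 0.012
grip_force: 25.0
```

jog_arm:
  targets:
    - [0.7, 3.5, 4, 0]
    - [1.5, 7.3, 8.3, 0]
    - [2.3, 11.5, 12, 0]
    - [3, 15.5, 15.6, 0]
    - [3, 15.5, 15.6, 0]
    - [3, 15.5, 15.6, 0]
    - [3, 15.5, 15.6, 0]

```text
time_s: 4.38
ee_pos: [0.6201, -0.2676, 0.1507]
ee_rot: [0.772, 0.635, 0.001, -0.0]
force: [3.2, 3.6, -0.8]
finger_gap: 0.0118
grip_force: 25.0
```

Run:
```python
from h import *
im,d=read_camera("scene"); cv2.imwrite("pics/s3.png",cv2.resize(im[150:290,250:410],None,fx=4,fy=4))
```

```text
(no output)
```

View pics/s3.png

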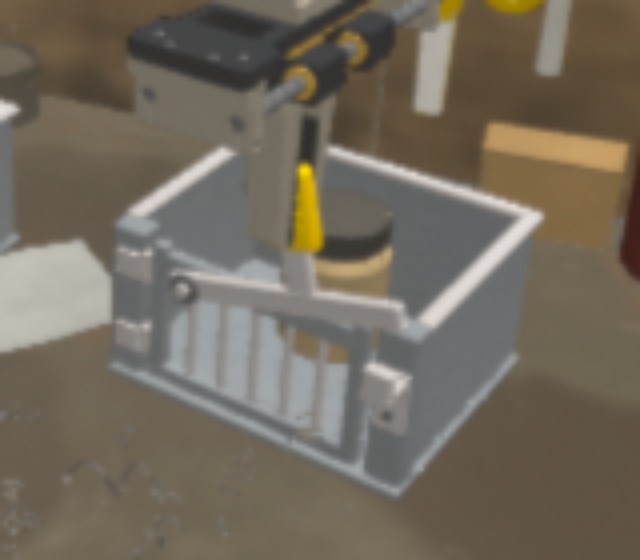

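The bar's end, at about (400, 312), is well above the catch at about (385, 385). Next I'll swing the gate.

jog_arm:
  targets:
    - [-2.5, 1, 0, -1.8]
    - [-5, 2, 0, -3.5]
    - [-10, 4.2, 0, -7]
    - [-15, 6.8, 0, -10.5]
    - [-19.7, 9.7, 0, -14]
    - [-24.2, 12.8, 0, -17.5]
    - [-28.5, 16.2, 0, -21]
    - [-28.5, 16.2, 0, -21]

```text
time_s: 5.1
ee_pos: [0.5915, -0.2514, 0.1506]
ee_rot: [0.876, 0.482, 0.001, 0.0]
force: [6.4, 3.4, -4.3]
finger_gap: 0.0121
grip_force: 25.0
```

jog_arm:
  targets:
    - [-4, 3.7, 0, -3.5]
    - [-8, 7.6, 0, -7]
    - [-11.5, 11.8, 0, -10.5]
    - [-14.9, 16.1, 0, -14]
    - [-18, 20.7, 0, -17.5]
    - [-20.8, 25.4, 0, -21]
    - [-23.3, 30.3, 0, -24.5]
    - [-25.5, 35.3, 0, -28]
    - [-25.5, 35.3, 0, -28]

```text
time_s: 5.85
ee_pos: [0.5668, -0.2165, 0.1506]
ee_rot: [0.967, 0.256, 0.001, 0.001]
force: [7.4, 0.3, -5.3]
finger_gap: 0.0121
grip_force: 25.0
```

jog_arm:
  targets:
    - [-1.9, 5.2, 0, -3.5]
    - [-3.5, 10.5, 0, -7]
    - [-4.7, 15.9, 0, -10.5]
    - [-5.6, 21.3, 0, -14]
    - [-6.2, 26.7, 0, -17.5]
    - [-6.5, 32.2, 0, -21]
    - [-6.4, 37.7, 0, -24.5]
    - [-6, 43.2, 0, -28]
    - [-6, 43.2, 0, -28]
    - [-6, 43.2, 0, -28]

```text
time_s: 6.68
ee_pos: [0.5612, -0.1745, 0.1506]
ee_rot: [1.0, 0.016, 0.002, 0.001]
force: [6.3, -4.4, -5.9]
finger_gap: 0.0117
grip_force: 25.0
```

jog_arm:
  targets:
    - [-4, 0, -3.6, 0]
    - [-8.4, 0, -7.3, 0]
    - [-12, 0, -11, 0]
    - [-15, 0, -14.5, 0]
    - [-15, 0, -14.5, 0]
    - [-15, 0, -14.5, 0]

```text
time_s: 7.18
ee_pos: [0.5443, -0.174, 0.1355]
ee_rot: [1.0, 0.016, -0.0, 0.0]
force: [2.2, -4.6, -1.5]
finger_gap: 0.0121
grip_force: 25.0
```

jog_arm:
  targets:
    - [0, 0, 0, 0]
    - [0, 0, 0, 0]
    - [0, 0, 0, 0]
    - [0, 0, 0, 0]
    - [0, 0, 0, 0]
    - [0, 0, 0, 0]
    - [0, 0, 0, 0]
    - [0, 0, 0, 0]
  claw: 70

```text
time_s: 7.85
ee_pos: [0.5446, -0.1736, 0.1357]
ee_rot: [1.0, 0.016, -0.0, -0.0]
force: [0.5, 0.1, 0.7]
finger_gap: 0.0631
grip_force: 0.0
```

jog_arm:
  targets:
    - [0, 0, 8, 0]
    - [0, 0, 25, 0]
    - [0, 0, 50, 0]
    - [0, 0, 80, 0]
    - [0, 0, 110, 0]
    - [0, 0, 130, 0]
    - [-20, -10, 140, 0]
    - [-40, -20, 140, 0]
    - [-50, -25, 140, 0]
    - [-50, -25, 140, 0]

```text
time_s: 8.68
ee_pos: [0.493, -0.1992, 0.2762]
ee_rot: [1.0, 0.015, -0.0, 0.0]
force: [0.0, 0.3, -0.1]
finger_gap: 0.0706
grip_force: 0.0
```

Run:
```python
from h import *
im,d=read_camera("scene"); cv2.imwrite("pics/s4.png",cv2.resize(im[120:310,150:410],None,fx=3,fy=3))
```

```text
(no output)
```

View pics/s4.png

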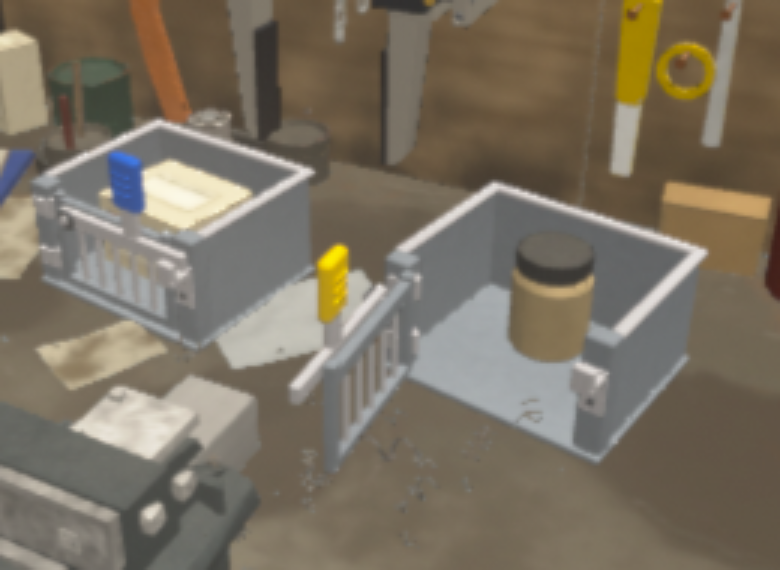

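The yellow gate (lever at about (285, 333)) stands open by about 77°. The blue gate is shut and the gripper is clear.

```bash
python3 -c "
from plant import *
print(sign_off())"
```

```text
the job is handed in; nothing more can be done
None
```

I unlatched the yellow-lever cage and swung its gate open about 77°, where it stayed after release; the blue-lever gate stayed shut, and I handed the job in with the arm clear at about 9 s, though no verdict came back.

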